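# Fetch the bead box from under the clear desk riser and slide it to the work mat

### The job

Use the wooden-handled pull hook to catch the ring of the bead box and draw the box out from under the desk riser, then lay the hook back down on the table, off the green cutting mat. With the gripper's fingers push the box along the table by its sides (never by its ring), without lifting it, until it sits in the middle of the green mat, square with its edges. The two thread spools on its lid must stay standing there, and the jar, cup, tape roll and glue gun must be left where they are.

Things in the scene. Friction and masses are not known exactly. Their poses are not given: they have to be found in the camera images.
- riser: Fixed low shelf: clear acrylic board 250 mm (x) by 400 (y), underside 78 mm and top 86 mm above the table, on four dark 18 mm square legs at x = +-113, y = +-188 mm; open on all sides. Origin on the table under the board's centre. Its front edge (x = -125 mm) looks roughly to the robot's left (world +y). Carton and pots fixed at its two ends (|y| > 95 mm, up to 153 mm above the table).
- bead_box: Flat white bead organiser, clear lid closed, loose, 0.3 to 0.65 kg: 110 mm (x) by 140 (y), 30 mm high to the lid, with a lip round the lid to 34 mm. Origin at the centre of its underside, z up. It starts under the riser; its front (-x side, with the pull ring) looks to the riser's front.
- ring_center (a point): Centre of the steel ring fixed upright on the middle of the box's front: 75 mm from the box's origin along the box's -x, 22 mm above the table. It stands in the box's x-z plane (hole axis = box's y); hole 26 mm, wire 6 mm, outside 38 mm; it sticks out 39 mm and does not move on the box. It starts about 55 to 95 mm inside the riser's front edge. Same axes as the box.
- spool_red: Wooden thread spool with red thread, loose, standing on the box's lid: 28 mm diameter, 36 mm tall, 25 g. Origin at the centre of its underside, z along its axis.
- spool_blue: The same with blue thread.
- hook_handle (a point): Centre of the pull hook's dark wooden handle (130 mm along x, 24 wide, 24 high), 12 mm above the table when lying. Loose, 90 g, balances about 38 mm ahead (+x). x points to the hooked end, z up. At mid-height a 5 mm steel rod (brass ferrule 16 mm thick to x = 75) runs along x to x = 180 mm, then bends sideways to +y, leaning back, ending at x = 172, y = 30 mm. The hook is flat in x-y.
- hook_crook (a point): Middle of the useful part of the bent end, where the ring should bear: x = 176.5, y = 13, z = 0 mm from hook_handle; same axes.
- mat: Green cutting mat with a yellow grid, the target: 230 mm (its x) by 180 mm (its y), 1 mm thin, lying on the table; things slide over its edge freely. Origin at its centre; its x lies roughly along world y.
- button_jar: Glass jar with yellow cap, loose bystander, 68 mm diameter, 80 mm tall, origin at the centre of its underside.
- water_cup: White ceramic cup without handle, empty, loose bystander, 70 mm diameter, 78 mm tall, origin at the centre of its underside.
- tape_roll: Orange roll of tape lying flat, loose bystander, 66 mm diameter, 24 mm high, origin at the centre of its underside.
- glue_gun: Blue cordless glue gun standing in its black charging base, loose bystander: base 100 by 75 mm, in all about 195 mm long (its x, nozzle to +x, 80 mm behind to 113 mm ahead of the origin), 151 mm tall. Origin at the centre of the base's underside.
- pull_hook: The pull hook as a whole (see hook_handle): origin on its underside, 12 mm straight below hook_handle; same axes.
- pull_ring: The pull ring of the box: the same point and axes as ring_center.

How it is judged (in metres and radians):
On the way, in this order (a step that is already met when the one before it is completed fails the run):
1. the hook draws the box by its ring: hook bears on the ring, box moved 50 mm and still partly under the riser (contact force between pull_hook and pull_ring above 0.2 N and distance of bead_box from where it was at the start of the episode above 0.05 m and x of bead_box in the frame of riser above -0.16 m), for 0.05 s.
2. the box (without its ring) is wholly out in front of the riser (x of bead_box in the frame of riser below -0.19 m), for 0.1 s.
3. the hook lies released on the table (contact force between the fingers and pull_hook below 0.05 N and height (world z) of hook_handle below 0.02 m and height (world z) of hook_crook below 0.025 m and linear speed of pull_hook below 0.02 m/s), for 0.2 s.
4. the fingers push the box along (contact force between the fingers and bead_box above 0.2 N and linear speed of bead_box above 0.008 m/s), for 0.05 s.
At the end, for the whole second after the job is handed in: Box flat and at rest on the mat, centre within 20 mm of the mat's centre along both mat axes, square within 0.15 rad; both spools standing on its lid; pull hook lying on the table, handle and crook off the mat; jar, cup, tape and glue gun within 20 mm of their starts (x of bead_box in the frame of mat between -0.02 and 0.02 m and y of bead_box in the frame of mat between -0.02 and 0.02 m and angle between the x axis of bead_box and the x axis of mat, either way round below 0.15 rad and angle between bead_box's own z axis and vertical below 0.05 rad and height (world z) of bead_box below 0.006 m and linear speed of bead_box below 0.01 m/s and angle between each of spool_red, spool_blue's own z axis and vertical below 0.2 rad and height (world z) of each of spool_red, spool_blue above 0.025 m and horizontal distance between each of spool_red, spool_blue and bead_box below 0.085 m and height (world z) of hook_handle below 0.02 m and height (world z) of hook_crook below 0.025 m and (x of hook_handle in the frame of mat above 0.112 m or x of hook_handle in the frame of mat below -0.112 m or y of hook_handle in the frame of mat above 0.087 m or y of hook_handle in the frame of mat below -0.087 m) and (x of hook_crook in the frame of mat above 0.112 m or x of hook_crook in the frame of mat below -0.112 m or y of hook_crook in the frame of mat above 0.087 m or y of hook_crook in the frame of mat below -0.087 m) and linear speed of pull_hook below 0.02 m/s and distance of each of button_jar, water_cup, tape_roll, glue_gun from where it was at the start of the episode below 0.02 m); the robot touches nothing.
It fails at once if the box is lifted off the table (more than 12 mm) or tipped (more than 0.2 rad) (height (world z) of bead_box above 0.012 m or angle between bead_box's own z axis and vertical above 0.2 rad).
It fails at once if a spool falls over or off the lid (angle between any of spool_red, spool_blue's own z axis and vertical above 0.6 rad or height (world z) of any of spool_red, spool_blue below 0.02 m).
It fails at once if the fingers handle the ring (over 1 N) (contact force between the fingers and pull_ring above 1 N).
It fails at once if the jar, cup, tape roll or glue gun is shifted more than 20 mm or tipped (distance of any of button_jar, water_cup, tape_roll, glue_gun from where it was at the start of the episode above 0.02 m or angle between any of button_jar, water_cup, tape_roll, glue_gun's own z axis and vertical above 0.3 rad).
It also fails if it takes over 72 s, if anything falls off the work surface, if the arm or the gripper's body presses on something with over 40 N, if the wrist force passes 120 N, or if a joint passes its speed limit or range.

### The arm

A 6-joint arm with a two-finger parallel gripper is mounted at the origin on the work surface. World frame = base frame: x ahead of the robot, y to its left, z up, the work surface at z = 0. Lengths are in mm, angles in rad, forces in N, time in s.
With the tool pointing down it reaches from about 300 to 775 mm from the base axis. Payload 14.6 kg.
Tool frame: the origin (TCP) lies between the finger pads; the fingertips stand 19 mm ahead of it and the grasp point (between the pads) is the TCP; z points along the fingers, y is the line along which they close (so a half turn about z gives the same grasp; the last joint's range is limited). The gripper opens to 94 mm and grips with 3 to 60 N. Pads are 16 mm wide; open, the fingers measure 119 mm over their backs; the gripper's body (75 mm by 177 mm) begins 78 mm behind the grasp point.
Start: joints at [-1.353, 0.3, 1.521, -0, 1.321, -0.067], TCP at [154.524, -527.837, 224.446] pointing down, gripper open.
Joint ranges: [-3.03, 3.03], [-0.79, 2.21], [0.23, 2.52], [-1.04, 4.18], [0, 3.07], [-2.55, 2.55]. Speed limits (rad/s): [2.22, 2.22, 2.57, 3.14, 3.14, 3.14].

### API

Orientations are given as [roll, pitch, yaw] about the fixed x, y, z axes, in that order (R = Rz(yaw) Ry(pitch) Rx(roll)).
In Python, from cell import monitor, imaging, job, find_in, trace gives the robot as it stands. The module is installed in compiled form; this text tells all that it offers.
- The arm moves only by the tool arm_command, never from a script. Its argument "steps" is a list of rows, each a list of 5 numbers: the opening, from 0 (shut) to 1 (fully open), then the shift along the tool's x, y, z in mm, then the turn about the tool's z in degrees. In form: [[gripper, dx, dy, dz, turn], ...]. A call has 1 to 20 rows; each row is the pose to reach, as a shift and turn from the pose commanded when the call began, along the tool's axes at that moment; what a row does not reach only later rows make up. A row lasts 1/8 s, in which the tool goes at most 62.5 mm and 10.7 degrees, less where a joint would pass 70% of its speed; a pose out of reach is approached as far as the arm can. A call with a gripper value outside its range is refused whole. The fingers move at their own pace and stop on an object; "force" is the grip in N (left out, the last holds). Time passes only in rows, so rows that repeat a pose let the fingers close. It gives the time, the measured TCP pose, the force, the opening and the grip force at its end, in the units of the state.
- monitor.read_state(): the state, without advancing time (a new reading comes with each control period).
- imaging.camera(name): name is "scene" or "top" or "wrist"; returns a dict with "img" (420x560x3 uint8, red, green, blue), "mtx" (3x3 intrinsics, pixels), "view" (4x4, takes a point from world to camera coordinates). Camera axes: x right, y down, z forward; pixel columns grow to the right and rows downward; lengths in mm; the calibration is good to about 2 mm. A picture is of the moment at which its call begins. There is no depth.
- job.sign_off(): hands the job in; it is judged then, once.
Trained networks look in a picture, given as the dict that the camera call returned (one of the last four; its "shot" number tells which), for a name from the list of things; names that differ only in an ending like _2 or _b are one class to them, and where a whole thing is asked for, a point or a joint stands for the part that bears it (a point fixed in the world has none). Each returns a list of dicts, best first, with "p" (0 to 1); they miss things now and then, are a little off and sometimes report something else, mostly with a low value. They report only what shows in the picture. A call takes as long as a camera call.
- find_in(picture, target): "rect" ([centre column, centre row, width, height] in pixels, round what is visible of it).
- trace(picture, target): "region" (420x560 bool, what is visible of it) and "rect" ([centre column, centre row, width, height] in pixels, round what is visible of it).
The state is a dict: "clock": time; "joints": joint angles; "qd": joint speeds; "effort": joint torques, N m; "eef_pos": TCP position; "eef_rot": TCP orientation; "wrist_force": force on the tool from outside, world axes, zero at the start; "moment": the same for the moment, N m; "finger_gap": finger opening in mm; "finger_force": force on a finger pad.
Only numpy, scipy, OpenCV 4.12 (cv2) and the standard library are available. Lean on these libraries where they do the work, as an engineer would, in place of code of your own. Each camera call takes 0.05 s, during which the arm holds its last target. There are 200 camera calls.

## Working session

There is one attempt and no reset: what is moved stays moved. The work goes in short steps, Python scripts to look and compute and a tool call to move; the robot and the scene stay as the last step left them, time stands still between calls to the robot, and variables do not carry over. Pictures are saved under pics/ and viewed, at most 10 in all, crops included, and the job is handed in when it is done.

Besides the shell and the picture viewer there is one more tool, called after "Emit:" as name([rows], argument=value, ...), one row to a line, values as JSON. arm_command: Moves the arm, as the interface text tells. Its arguments: {"type":"object","properties":{"steps":{"type":"array","items":{"type":"array","items":{"type":"number"}}},"force":{"type":"number"}},"required":["steps"]}

```bash
mkdir -p pics
cat > h.py <<'E'
import numpy as np, cv2
from cell import monitor, imaging, job, find_in, trace
def ray(c,uv):
    V=np.array(c["view"]);K=np.array(c["mtx"]);R=V[:3,:3];t=V[:3,3]
    o=-R.T@t; d=R.T@np.linalg.inv(K)@np.array([uv[0],uv[1],1.]); return o,d
def at(c,uv,z):
    o,d=ray(c,uv); return o+d*(z-o[2])/d[2]
def proj(c,p):
    V=np.array(c["view"]);K=np.array(c["mtx"]);q=K@(V[:3,:3]@np.array(p,float)+V[:3,3]);return q[:2]/q[2]
def save(c,n): cv2.imwrite(f"pics/{n}.png",c["img"][:,:,::-1])
def box(m):
    cs,_=cv2.findContours(m.astype(np.uint8),cv2.RETR_EXTERNAL,cv2.CHAIN_APPROX_NONE)
    return max(cs,key=cv2.contourArea)[:,0,:].astype(float)
def rect_at(c,m,z):
    P=np.array([at(c,p,z)[:2] for p in box(m)],np.float32); return cv2.minAreaRect(P)
E
python3 - <<'E'
from h import *
s=monitor.read_state();print({k:np.round(s[k],3) for k in("clock","eef_pos","eef_rot","finger_gap")})
for n in("top","scene"):
    c=imaging.camera(n);save(c,n+"0")
    o,_=ray(c,(0,0));print(n,o.round())
    for t,z in dict(bead_box=34,pull_ring=22,spool_red=50,spool_blue=50,pull_hook=12,hook_handle=12,hook_crook=12,mat=1,button_jar=40,water_cup=40,tape_roll=12,glue_gun=60,riser=86).items():
        r=trace(c,t)
        for q in r[:1]:
            print(t,round(q["p"],2),np.round(q["rect"]),at(c,q["rect"][:2],z).round(), [np.round(v,1) for v in rect_at(c,q["region"],z)] if t in("bead_box","mat","hook_handle","pull_hook","riser","glue_gun") else "")
E
```

```text
{'clock': np.float64(0.0), 'eef_pos': array([ 154.474, -527.6  ,  223.866]), 'eef_rot': array([-3.14 , -0.   ,  0.285]), 'finger_gap': np.float64(94.054)}
top [ 3.600e+02 -1.000e+00  1.133e+03]
bead_box 0.67 [265. 241.  96.  31.] [449.  68.  34.] [array([444.9, 113. ]), array([ 28. , 149.6]), np.float64(13.4)]
spool_red 0.37 [122. 235.  38.  25.] [469. 431.  50.] 
spool_blue 0.43 [118. 162.  70.  67.] [663. 452.  50.] 
pull_hook 0.7 [264. 241.  92.  28.] [451.  73.  12.] [array([445.7, 123. ]), array([ 26.1, 141.3]), np.float64(11.9)]
hook_handle 0.55 [266. 238.  94.  36.] [459.  67.  12.] [array([450.2,  99.3]), array([ 27.7, 189.5]), np.float64(11.2)]
hook_crook 0.58 [256. 246.  76.  20.] [438.  92.  12.] 
mat 0.94 [206. 188.  93.  73.] [596. 229.   1.] [array([599.7, 233.3]), array([182.8, 233.8]), np.float64(5.3)]
button_jar 0.64 [161. 286.  30.  24.] [341. 333.  40.] 
water_cup 0.93 [124. 236.  34.  28.] [468. 432.  40.] 
tape_roll 0.59 [288. 175.  26.  31.] [626.   7.  12.] 
glue_gun 0.56 [118. 162.  68.  68.] [658. 447.  60.] [array([673.9, 454.5]), array([225.1,  80.6]), np.f
[... 377 characters left out ...]
64(13.9)]
hook_handle 0.9 [319. 226.  84.  57.] [465.  89.  12.] [array([448.3, 114.4]), array([ 43.7, 167. ]), np.float64(11.3)]
hook_crook 0.91 [323. 223.  83.  57.] [452.  86.  12.] 
mat 0.92 [307. 305. 133. 120.] [614. 248.   1.] [array([601.9, 230.5]), array([184.9, 235. ]), np.float64(5.2)]
button_jar 0.77 [439. 258.  36.  47.] [339. 327.  40.] 
water_cup 0.92 [440. 320.  47.  54.] [452. 431.  40.] 
tape_roll 0.59 [240. 236.  32.  27.] [634.  14.  12.] 
glue_gun 0.64 [360. 360.  58. 119.] [633. 420.  60.] [array([614.1, 415.8]), array([221.1,  72.3]), np.float64(37.2)]
riser 0.65 [213. 128. 159. 127.] [ 518. -339.   86.] [array([ 476.6, -402.1]), array([516.7, 483.8]), np.float64(5.3)]
```

Run:
```python
import cv2
a=cv2.imread("pics/top0.png");b=cv2.imread("pics/scene0.png")
t=cv2.resize(a[120:320,70:540],(800,340),interpolation=cv2.INTER_CUBIC)
cv2.imwrite("pics/t1.png",t)
cv2.imwrite("pics/s1.png",cv2.resize(b[50:300,100:440],(800,588),interpolation=cv2.INTER_CUBIC))
```

```text
(no output)
```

View pics/t1.png

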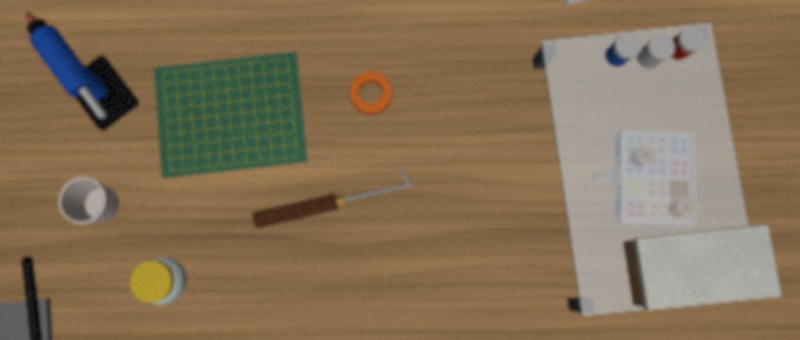

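View pics/s1.png

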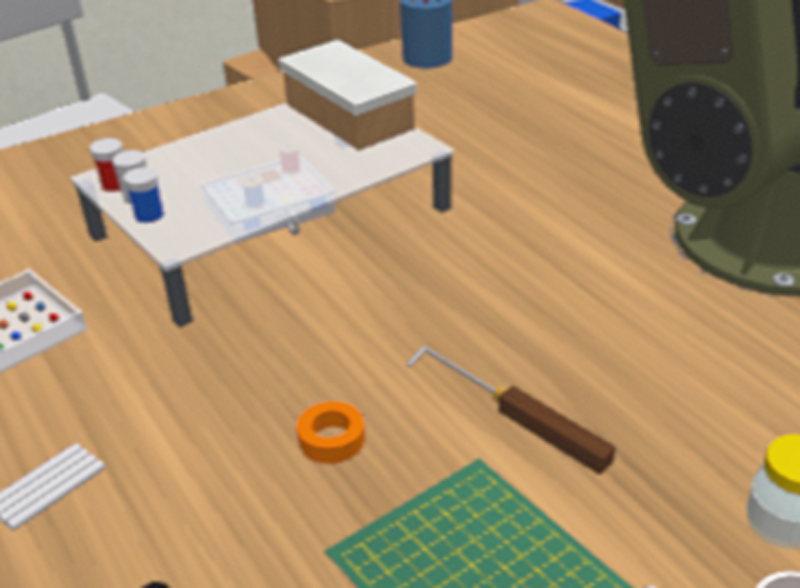

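The pictures show, in top-crop pixels, the hook lying with its handle at (253,219)-(339,200) and its bend at (408,184)->(402,166). The box is under the board with corners at about (620,132)-(694,222) and its ring at about (603,177). The networks' hook and mat finds agree with the picture, but their box and ring finds are false. I'll compute positions from the pixels.

Run:
```python
from h import *
c=imaging.camera("top"); s=imaging.camera("scene")
f=lambda u,v:(70+u/1.702-.2,120+v/1.7-.2); g=lambda u,v:(100+u/2.353-.3,50+v/2.352-.3)
T=dict(box=[(620,132,34),(696,132,34),(694,222,34),(618,222,34)],ring=[(597,177,22),(612,177,22)],spoolblue=[(643,154,70)],spoolred=[(682,205,70)],
 handle=[(254,219,12),(338,201,12)],bend=[(409,184,12),(402,167,12)],board=[(543,40,86),(582,315,86),(711,24,86)],tape=[(371,93,24)])
for k,v in T.items():print("T",k,[at(c,f(a,b),z)[:2].round().tolist() for a,b,z in v])
S=dict(box=[(203,186,34),(240,229,34),(333,203,34)],ring=[(293,226,22)],
 handle=[(500,392,12),(608,458,12)],bend=[(427,348,12),(410,363,12)],board=[(163,267,86),(452,152,86)])
for k,v in S.items():print("S",k,[at(s,g(a,b),z)[:2].round().tolist() for a,b,z in v])
# zoomed crops, native detail
t=c["img"][185:265,410:490,::-1]; u=s["img"][115:160,180:250,::-1]
cv2.imwrite("pics/z.png",np.hstack([cv2.resize(t,(400,400),interpolation=cv2.INTER_CUBIC),cv2.resize(u,(400,257),interpolation=cv2.INTER_CUBIC).__class__(  (400,400,3),np.uint8) if 0 else cv2.copyMakeBorder(cv2.resize(u,(400,257),interpolation=cv2.INTER_CUBIC),0,143,0,0,cv2.BORDER_CONSTANT)]))
for n,cc in(("top",c),("scene",s)):
  q=trace(cc,"hook_handle")[0]["region"]
  im=cc["img"].astype(int);m=(im.sum(2)<200)&(im[:,:,0]>im[:,:,2]+8)&cv2.dilate(q.astype(np.uint8),np.ones((25,25))).astype(bool)
  print(n,[np.round(v,1) for v in rect_at(cc,m,24 if n=="top" else 18)])
```

```text
T box [[554.0, -368.0], [551.0, -481.0], [416.0, -467.0], [418.0, -356.0]]
T ring [[487.0, -333.0], [487.0, -355.0]]
T spoolblue [[514.0, -387.0]]
T spoolred [[439.0, -437.0]]
T handle [[433.0, 190.0], [459.0, 61.0]]
T bend [[483.0, -49.0], [510.0, -38.0]]
T board [[684.0, -248.0], [287.0, -281.0], [703.0, -494.0]]
T tape [[625.0, 7.0]]
S box [[554.0, -467.0], [558.0, -346.0], [437.0, -334.0]]
S ring [[495.0, -332.0]]
S handle [[459.0, 52.0], [430.0, 185.0]]
S bend [[481.0, -49.0], [510.0, -38.0]]
S board [[687.0, -245.0], [295.0, -277.0]]
top [array([444.4, 125.4]), array([ 24.2, 129.4]), np.float64(12.1)]
scene [array([459., 132.]), array([ 30.4, 132.9]), np.float64(18.8)]
```

View pics/z.png

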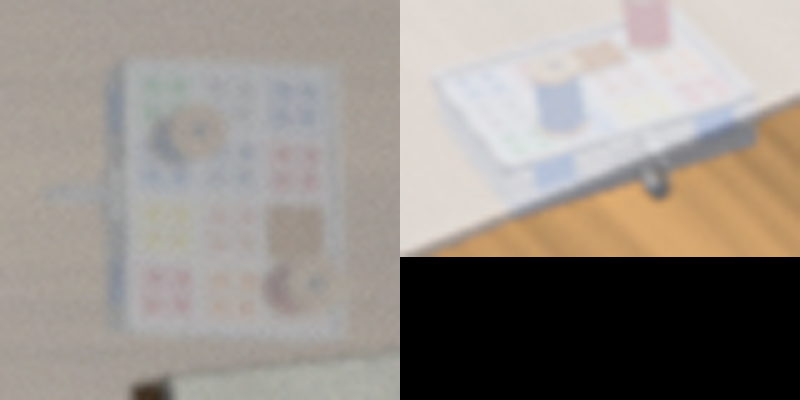

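Run:
```python
from h import *
c=imaging.camera("top"); s=imaging.camera("scene")
P=[at(c,(410+x/5-.4,185+y/5-.4),34)[:2] for x,y in[(125,62),(128,331),(345,335),(339,64)]]
print(np.round(P),np.round(np.mean(P,0)), [np.round(v,1) for v in cv2.minAreaRect(np.array(P,np.float32))])
print("ring top",[at(c,(410+x/5-.4,185+193/5-.4),22)[:2].round() for x in(42,110)])
Q=[at(s,(180+(x-400)*.175-.4,115+y*.175-.4),34)[:2] for x,y in[(432,80),(508,163),(752,93),(678,15)]]
print(np.round(Q),np.mean(Q,0).round())
print("ring sc",[at(s,(180+(655-400)*.175-.4,115+y*.175-.4),z)[:2].round() for y,z in((165,38),(178,22),(196,8))])
print(at(c,(410+200/5,185+131/5),70).round(),at(c,(410+318/5,185+283/5),70).round())
```

```text
[[ 555. -369.]
 [ 417. -361.]
 [ 413. -470.]
 [ 552. -478.]] [ 484. -420.] [array([ 484.3, -419.8]), array([108.7, 141.1]), np.float64(86.7)]
ring top [array([ 489., -326.]), array([ 489., -361.])]
[[ 556. -469.]
 [ 557. -370.]
 [ 422. -359.]
 [ 415. -456.]] [ 488. -414.]
ring sc [array([ 499., -320.]), array([ 495., -333.]), array([ 493., -338.])]
[ 512. -393.   70.] [ 436. -444.   70.]
```

Measured positions:
- **Box:** centre about (486,-418), and its front faces (0.05, 1). The ring is then at about (490,-343), 79 mm inside the front edge, which fits the 55 to 95 mm range.
- **Hook:** handle at (444,125), pointing at -78°.

First I'll move above the handle.

Emit:
arm_command([
  [1, 463, -565, 0, -85.8],
  [1, 463, -565, 0, -85.8],
  [1, 463, -565, 0, -85.8],
  [1, 463, -565, 0, -85.8],
  [1, 463, -565, 0, -85.8],
  [1, 463, -565, 0, -85.8],
  [1, 463, -565, 0, -85.8],
  [1, 463, -565, 0, -85.8],
  [1, 463, -565, 0, -85.8],
  [1, 463, -565, 0, -85.8],
  [1, 463, -565, 0, -85.8],
  [1, 463, -565, 0, -85.8],
  [1, 463, -565, 0, -85.8],
  [1, 463, -565, 60, -85.8],
  [1, 463, -565, 100, -85.8],
  [1, 463, -565, 100, -85.8],
])

```text
clock: 3.7
eef_pos: [438.8, 143.4, 122.8]
eef_rot: [-3.137, 0.0, 1.782]
wrist_force: [0.7, 0.5, 0.2]
finger_gap: 94.0
finger_force: 0.0
```

```bash
cat >> h.py <<'E'
def go(x,y,z,yawdeg=None):
    s=monitor.read_state();p=s["eef_pos"];w=s["eef_rot"][2];d=np.array([x,y,z])-p
    t=0 if yawdeg is None else -((yawdeg-np.degrees(w)+180)%360-180)
    print("now",np.round(p,1),round(np.degrees(w),1),"t",round(s["clock"],2),"gap",np.round(s["finger_gap"],1),"-> move",np.round([d[0]*np.cos(w)+d[1]*np.sin(w),d[0]*np.sin(w)-d[1]*np.cos(w),-d[2],t],1))
E
python3 - <<'E'
from h import *
go(440,145,21,102.1)
c=imaging.camera("wrist");save(c,"w1")
for t in("hook_handle","pull_hook"):
  for q in trace(c,t)[:2]: print(t,q["p"],np.round(q["rect"]),[np.round(v,1) for v in rect_at(c,q["region"],18)])
E
```

```text
now [438.8 143.4 122.8] 102.1 t 3.7 gap 94.0 -> move [  1.3   1.5 101.8  -0. ]
hook_handle 0.68 [293. 286.  58. 265.] [array([446.2, 118.5]), array([ 24.5, 147.9]), np.float64(12.1)]
pull_hook 0.66 [295. 287.  51. 266.] [array([446.2, 118. ]), array([ 24.7, 148.9]), np.float64(12.9)]
```

Emit:
arm_command([
  [1, 1, 1.5, 50, 0],
  [1, 1, 1.5, 85, 0],
  [1, 1, 1.5, 101, 0],
  [1, 1, 1.5, 101, 0],
  [0, 1, 1.5, 101, 0],
  [0, 1, 1.5, 101, 0],
  [0, 1, 1.5, 101, 0],
  [0, 1, 1.5, 101, 0],
  [0, 1, 1.5, 101, 0],
  [0, 1, 1.5, 101, 0],
  [0, 1, 1.5, 91, 0],
  [0, 1, 1.5, 81, 0],
  [0, 1, 1.5, 81, 0],
], force=40)

```text
clock: 5.48
eef_pos: [441.9, 145.9, 44.5]
eef_rot: [3.14, -0.0, 1.782]
wrist_force: [-0.1, 0.7, -0.5]
finger_gap: 23.3
finger_force: 40.0
```

Run:
```python
from h import *
go(440,145,41,93)
c=imaging.camera("scene");save(c,"s2")
cv2.imwrite("pics/s2c.png",cv2.resize(c["img"][110:290,200:440,::-1],(800,600),interpolation=cv2.INTER_CUBIC))
```

```text
now [441.9 145.9  44.5] 102.1 t 5.47 gap 23.3 -> move [-0.5 -2.   3.5  9.1]
```

View pics/s2c.png

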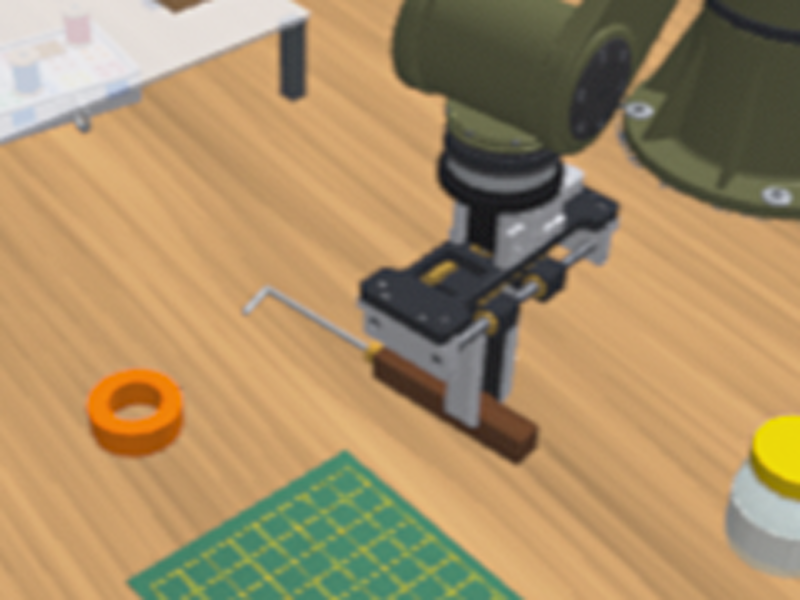

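The hook is gripped and lifted level; its bend is at crop (267,290) and its tip at (247,312). Next I'll check the bend's height and position with the top and scene views together, and plan the insertion.

Run:
```python
from h import *
s=imaging.camera("scene");c=imaging.camera("top")
for z in(22,32,42):print(z,at(s,(280,197),z).round(1),at(s,(274,203.6),z).round(1))
q=[proj(c,p) for p in((483,-50,32),(510,-38,32))];print(np.round(q,1))
cv2.imwrite("pics/z2.png",np.hstack([cv2.resize(c["img"][205:255,280:340,::-1],(480,400),interpolation=cv2.INTER_CUBIC)]))
```

```text
22 [488.8 -42.1  22. ] [514.7 -29.   22. ]
32 [495.3 -31.6  32. ] [520.8 -18.7  32. ]
42 [501.7 -21.1  42. ] [526.9  -8.4  42. ]
[[311.  227.2]
 [306.  216.9]]
```

View pics/z2.png

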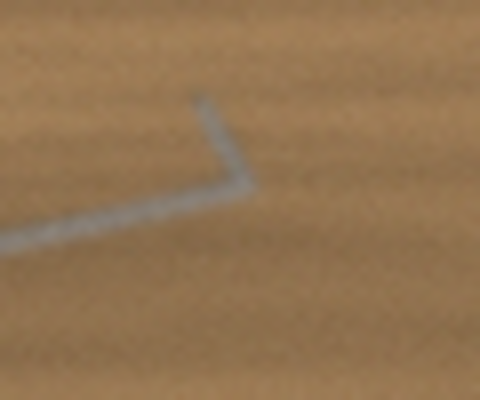

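Run:
```python
from h import *
c=imaging.camera("top")
for z in(14,32):print(at(c,(311,228.1),z).round(1),at(c,(305.4,217.3),z).round(1))
go(455,-50,51,87.1)
```

```text
[482.6 -50.8  14. ] [511.3 -36.9  14. ]
[480.6 -50.   32. ] [508.9 -36.3  32. ]
now [441.2 145.7  43.3] 102.1 t 5.67 gap 23.1 -> move [-194.3  -27.6   -7.7   15. ]
```

Emit:
arm_command([
  [0, -10, 0, -8, 2],
  [0, -40, -5, -8, 6],
  [0, -80, -12, -8, 10],
  [0, -120, -18, -8, 13],
  [0, -160, -24, -8, 15],
  [0, -185, -27, -8, 15],
  [0, -194, -27.5, -8, 15],
  [0, -194, -27.5, -8, 15],
  [0, -194, -27.5, -8, 15],
], force=60)

```text
clock: 6.8
eef_pos: [455.1, -49.0, 51.5]
eef_rot: [-3.141, -0.0, 1.521]
wrist_force: [0.3, -1.0, -1.3]
finger_gap: 22.6
finger_force: 60.0
```

Run:
```python
from h import *
go(455,-145,51,87.1)
c=imaging.camera("top");s=imaging.camera("scene")
cv2.imwrite("pics/z3.png",np.hstack([cv2.resize(c["img"][200:260,345:435,::-1],(600,400),interpolation=cv2.INTER_CUBIC)]))
cv2.imwrite("pics/z3.png",np.vstack([cv2.imread("pics/z3.png")[:300],cv2.resize(s["img"][120:180,210:330,::-1],(600,300),interpolation=cv2.INTER_CUBIC)]))
```

```text
now [455.1 -49.   51.5] 87.1 t 6.8 gap 22.6 -> move [-95.9   4.6   0.5   0. ]
```

View pics/z3.png

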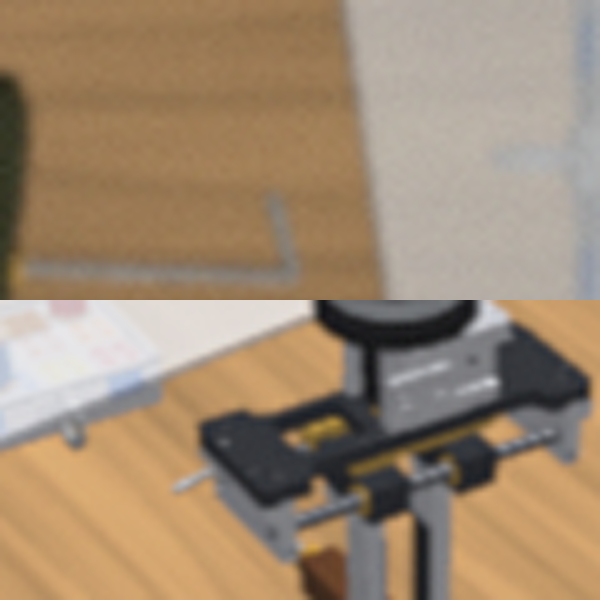

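Run:
```python
from h import *
s=imaging.camera("scene");c=imaging.camera("top")
for z in(16,22,28):print(z,at(s,(245.3,157.6),z).round(1),at(c,(385.8,229.4),z).round(1))
```

```text
16 [ 470.2 -251.9   16. ] [ 475.4 -244.3   16. ]
22 [ 474.2 -243.8   22. ] [ 474.8 -242.9   22. ]
28 [ 478.2 -235.8   28. ] [ 474.2 -241.6   28. ]
```

The two views agree on the crook at z = 22, which matches the ring's centre height. Advance 98 mm, then 36 mm sideways into the ring.

Emit:
arm_command([
  [0, -20, 0, 0, 0],
  [0, -45, 0, 0, 0],
  [0, -70, 0, 0, 0],
  [0, -90, 0, 0, 0],
  [0, -98, 0, 0, 0],
  [0, -98, 0, 0, 0],
  [0, -98, 8, 0, 0],
  [0, -98, 16, 0, 0],
  [0, -98, 24, 0, 0],
  [0, -98, 31, 0, 0],
  [0, -98, 36, 0, 0],
  [0, -98, 36, 0, 0],
])

```text
clock: 8.5
eef_pos: [486.4, -149.3, 51.3]
eef_rot: [-3.141, -0.0, 1.521]
wrist_force: [-0.0, -0.5, -0.8]
finger_gap: 22.9
finger_force: 60.0
```

Run:
```python
from h import *
go(455,-145,51,87.1)
s=monitor.read_state();print(np.round(s["wrist_force"],1))
c=imaging.camera("top")
cv2.imwrite("pics/z4.png",np.hstack([cv2.resize(c["img"][190:260,380:500,::-1],(800,467),interpolation=cv2.INTER_CUBIC)]))
```

```text
now [ 486.4 -149.3   51.3] 87.1 t 8.5 gap 22.9 -> move [  2.8 -31.6   0.3   0. ]
[-0.  -0.5 -0.8]
```

View pics/z4.png

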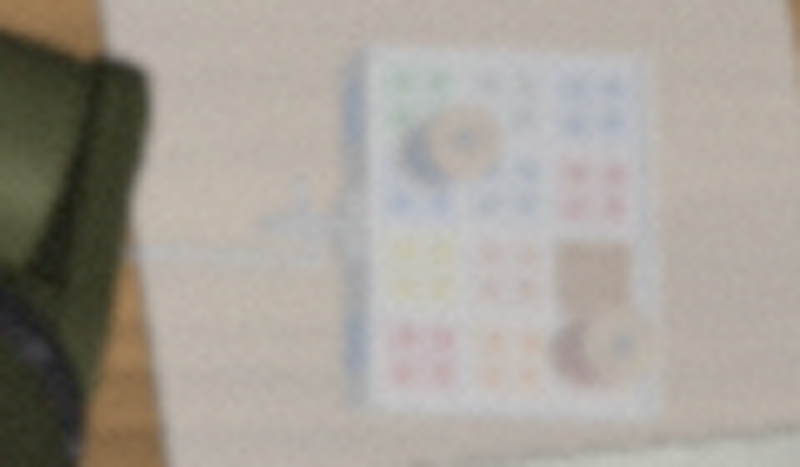

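The tip at (300,185) has passed above the ring line at row 222 and the rod runs at row 255, so the hook is through the ring. Now pull.

Emit:
arm_command([
  [0, 3, 0, 0, 0],
  [0, 6, 0, 0, 0],
  [0, 9, 0, 0, 0],
  [0, 12, 0, 0, 0],
  [0, 16, 0, 0, 0],
  [0, 21, 0, 0, 0],
  [0, 27, 0, 0, 0],
  [0, 34, 0, 0, 0],
  [0, 42, 0, 0, 0],
  [0, 51, 0, 0, 0],
  [0, 60, 0, 0, 0],
  [0, 69, 0, 0, 0],
  [0, 77, 0, 0, 0],
  [0, 84, 0, 0, 0],
  [0, 90, 0, 0, 0],
  [0, 95, 0, 0, 0],
  [0, 98, 0, 0, 0],
  [0, 100, 0, 0, 0],
  [0, 100, 0, 0, 0],
])

```text
clock: 10.92
eef_pos: [491.3, -49.3, 51.4]
eef_rot: [-3.142, -0.0, 1.52]
wrist_force: [-0.4, -1.6, -0.7]
finger_gap: 22.9
finger_force: 60.0
```

Run:
```python
from h import *
go(455,-145,51,87.1)
s=monitor.read_state();print(np.round(s["wrist_force"],1))
c=imaging.camera("top")
cv2.imwrite("pics/z5.png",np.hstack([cv2.resize(c["img"][190:260,340:460,::-1],(800,467),interpolation=cv2.INTER_CUBIC)]))
```

```text
now [491.3 -49.3  51.4] 87.1 t 10.93 gap 22.9 -> move [-97.4 -31.4   0.4   0. ]
[-0.4 -1.6 -0.7]
```

View pics/z5.png

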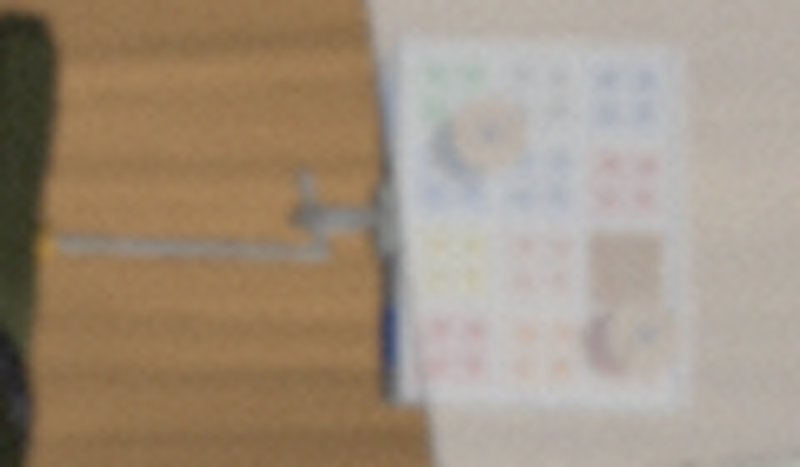

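The box follows squarely (ring hooked at (305,215)) and both spools are standing. Continue the pull.

Emit:
arm_command([
  [0, 3, 0, 0, 0],
  [0, 7, 0, 0, 0],
  [0, 13, 0, 0, 0],
  [0, 21, 0, 0, 0],
  [0, 31, 0, 0, 0],
  [0, 41, 0, 0, 0],
  [0, 51, 0, 0, 0],
  [0, 61, 0, 0, 0],
  [0, 71, 0, 0, 0],
  [0, 81, 0, 0, 0],
  [0, 91, 0, 0, 0],
  [0, 101, 0, 0, 0],
  [0, 111, 0, 0, 0],
  [0, 121, 0, 0, 0],
  [0, 131, 0, 0, 0],
  [0, 140, 0, 0, 0],
  [0, 147, 0, 0, 0],
  [0, 152, 0, 0, 0],
  [0, 155, 0, 0, 0],
  [0, 155, 0, 0, 0],
])

```text
clock: 13.48
eef_pos: [499.1, 105.5, 51.4]
eef_rot: [-3.142, -0.0, 1.521]
wrist_force: [-0.3, -1.7, -1.6]
finger_gap: 22.9
finger_force: 60.0
```

Emit:
arm_command([
  [0, 3, 0, 0, 0],
  [0, 7, 0, 0, 0],
  [0, 13, 0, 0, 0],
  [0, 21, 0, 0, 0],
  [0, 31, 0, 0, 0],
  [0, 41, 0, 0, 0],
  [0, 51, 0, 0, 0],
  [0, 60, 0, 0, 0],
  [0, 67, 0, 0, 0],
  [0, 72, 0, 0, 0],
  [0, 75, 0, 0, 0],
  [0, 75, 0, 0, 0],
  [0, 68, 0, 0, 0],
  [0, 68, 0, 0, 0],
])

```text
clock: 15.22
eef_pos: [502.6, 172.8, 51.6]
eef_rot: [3.141, -0.0, 1.52]
wrist_force: [0.6, -0.3, -1.6]
finger_gap: 22.9
finger_force: 60.0
```

Run:
```python
from h import *
go(350,120,51,90)
s=monitor.read_state();print(np.round(s["wrist_force"],1))
c=imaging.camera("top");save(c,"t6")
for t in("bead_box","pull_ring","mat"):
  for q in trace(c,t)[:1]: print(t,q["p"],np.round(q["rect"]),[np.round(v,1) for v in rect_at(c,q["region"],{"bead_box":30,"pull_ring":22,"mat":1}[t])])
cv2.imwrite("pics/z6.png",cv2.resize(c["img"][130:290,150:430,::-1],(800,457),interpolation=cv2.INTER_CUBIC))
```

```text
now [502.6 172.8  51.6] 87.1 t 15.22 gap 22.9 -> move [ -60.5 -149.7    0.6   -2.9]
[ 0.6 -0.3 -1.6]
bead_box 0.92 [325. 223.  51.  61.] [array([501.1, -84. ]), array([144.1, 142.3]), np.float64(87.7)]
pull_ring 0.55 [303. 219.  15.  15.] [array([504.7, -29. ]), array([33.8, 23.6]), np.float64(88.6)]
mat 0.71 [206. 189.  88.  72.] [array([601.5, 232.9]), array([182.7, 231.4]), np.float64(5.3)]
```

View pics/z6.png

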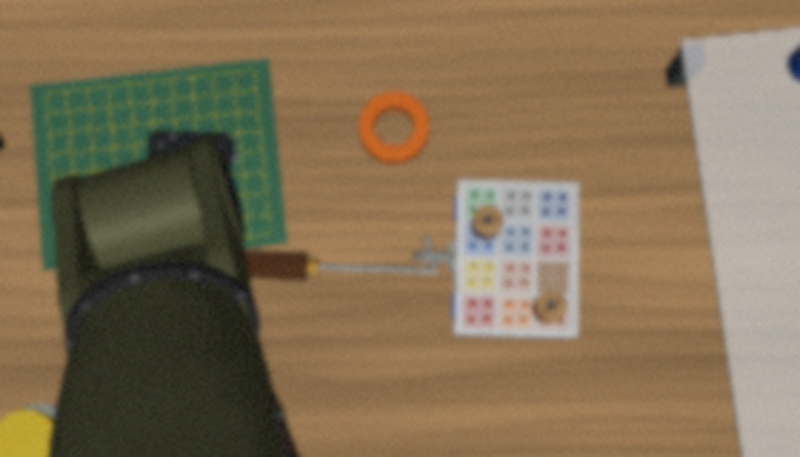

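The box is out with both spools standing. Unhook sideways, then lay the hook down at x≈350.

Emit:
arm_command([
  [0, 0, -8, 0, 0],
  [0, 0, -18, 0, 0],
  [0, 0, -30, 0, 0],
  [0, 0, -45, 0, 0],
  [0, -5, -75, 0, 0],
  [0, -20, -110, 0, 0],
  [0, -40, -140, 0, 0],
  [0, -55, -150, 0, 0],
  [0, -60, -150, 10, 0],
  [0, -60, -150, 20, 0],
  [0, -60, -150, 25, 0],
  [0, -60, -150, 28, 0],
  [0, -60, -150, 28, 0],
  [0.6, -60, -150, 28, 0],
  [1, -60, -150, 28, 0],
  [1, -60, -150, 28, 0],
  [1, -60, -150, 28, 0],
  [1, -60, -150, 0, 0],
  [1, -60, -150, -60, 0],
  [1, -60, -150, -90, 0],
])

```text
clock: 17.92
eef_pos: [350.2, 121.0, 143.9]
eef_rot: [3.139, -0.001, 1.52]
wrist_force: [0.1, -0.9, -0.7]
finger_gap: 90.0
finger_force: 0.0
```

```bash
cat >> h.py <<'E'
def fitbox(c,out=True):
    """lid rectangle (z=34) from whitish+coloured lid: trace region, open away the ring"""
    q=trace(c,"bead_box")[0]; m=q["region"].astype(np.uint8)
    m=cv2.morphologyEx(cv2.copyMakeBorder(cv2.resize(m,None,fx=4,fy=4,interpolation=cv2.INTER_NEAREST),0,0,0,0,0),cv2.MORPH_CLOSE,np.ones((25,25)))
    m=cv2.morphologyEx(m,cv2.MORPH_OPEN,np.ones((81,81)))
    P=np.array([at(c,((p[0]+.5)/4-.5,(p[1]+.5)/4-.5),34)[:2] for p in box(m)],np.float32)
    r=cv2.minAreaRect(P); print("box p",round(q["p"],2),[np.round(v,1) for v in r]); return r
E
python3 - <<'E'
from h import *
go(500,-160,100,90)
c=imaging.camera("top");fitbox(c)
for t in("pull_ring","hook_handle","pull_hook","spool_red","spool_blue","mat"):
  for q in trace(c,t)[:1]: print(t,q["p"],np.round(q["rect"]),[np.round(v,1) for v in rect_at(c,q["region"],{"pull_ring":22,"mat":1,"spool_red":70,"spool_blue":70}.get(t,18))])
s=imaging.camera("scene")
for t in("hook_handle","pull_hook"):
  for q in trace(s,t)[:1]: print(t,q["p"],np.round(q["rect"]),[np.round(v,1) for v in rect_at(s,q["region"],12)])
E
```

```text
now [350.2 121.  143.9] 87.1 t 17.93 gap 90.0 -> move [-273.1  163.7   43.9   -2.9]
box p 0.55 [array([ 500.9, -100.9]), array([113.1, 137.2]), np.float64(88.6)]
pull_ring 0.49 [302. 219.  16.  11.] [array([504.6, -29. ]), array([33.8, 13.1]), np.float64(88.9)]
hook_handle 0.8 [273. 283.  33.  10.] [array([346.7,  56.5]), array([69.2, 22.8]), np.float64(89.1)]
pull_hook 0.62 [291. 280.  66.  15.] [array([349.6,   5.5]), array([ 30.9, 170.6]), np.float64(2.7)]
spool_blue 0.43 [320. 207.   8.  10.] [array([527.5, -71.3]), array([24.5, 30.6]), np.float64(62.1)]
mat 0.8 [206. 188.  86.  75.] [array([600.8, 232.3]), array([180.6, 230. ]), np.float64(5.4)]
hook_handle 0.71 [360. 211.  38.  39.] [array([346.6,  97.2]), array([148.6,  40.2]), np.float64(84.6)]
pull_hook 0.96 [362. 211.  40.  41.] [array([348.2,  97. ]), array([152.5,  40.6]), np.float64(87.7)]
```

The hook lies flat at (347, about 100), and the box is at (501,-101), turned 6.8° from the mat at (601,232). Next, position behind the box.

Run:
```python
from h import *
go(499,-192,144,95.4)
```

```text
now [349.5 120.8 140.9] 87.1 t 18.48 gap 94.0 -> move [-304.9  165.1   -3.1   -8.3]
```

Emit:
arm_command([
  [0.8, -305, 165, 0, -8.3],
  [0.8, -305, 165, 0, -8.3],
  [0.8, -305, 165, 0, -8.3],
  [0.8, -305, 165, 0, -8.3],
  [0.8, -305, 165, 0, -8.3],
  [0.8, -305, 165, 0, -8.3],
  [0.8, -305, 165, 0, -8.3],
  [0.8, -305, 165, 0, -8.3],
  [0.8, -305, 165, 60, -8.3],
  [0.8, -305, 165, 105, -8.3],
  [0.8, -305, 165, 114, -8.3],
  [0.8, -305, 165, 114, -8.3],
])

```text
clock: 19.98
eef_pos: [499.5, -191.6, 28.4]
eef_rot: [3.141, 0.0, 1.666]
wrist_force: [0.1, 0.3, 0.8]
finger_gap: 75.5
finger_force: 0.0
```

Run:
```python
from h import *
go(499,-192,27,95.4)
c=imaging.camera("top");fitbox(c)
```

```text
now [ 499.5 -191.6   28.4] 95.5 t 19.98 gap 75.5 -> move [-0.3 -0.5  1.4  0.1]
box p 0.79 [array([499.7, -97. ]), array([110.5, 139.7]), np.float64(88.6)]
```

Emit:
arm_command([
  [0.8, 10, 0, 0, 0],
  [0.8, 18, 0, 0, 0],
  [0.8, 22, 0, 0, 0],
  [0.8, 25, 0, 0, 0],
  [0.8, 28, 0, 0, 0],
  [0.8, 31, 0, 0, 0],
  [0.8, 34, 0, 0, 0],
  [0.8, 38, 0, 0, 0],
  [0.8, 43, 0, 0, 0],
  [0.8, 50, 0, 0, 0],
  [0.8, 58, 0, 0, 0],
  [0.8, 67, 0, 0, 0],
  [0.8, 76, 0, 0, 0],
  [0.8, 85, 0, 0, 0],
  [0.8, 94, 0, 0, 0],
  [0.8, 102, 0, 0, 0],
  [0.8, 109, 0, 0, 0],
  [0.8, 115, 0, 0, 0],
  [0.8, 118, 0, 0, 0],
  [0.8, 120, 0, 0, 0],
])

```text
clock: 22.58
eef_pos: [488.4, -73.1, 28.1]
eef_rot: [3.14, 0.001, 1.666]
wrist_force: [1.1, -7.7, 5.8]
finger_gap: 74.5
finger_force: 3.7
```

```bash
cat >> h.py <<'E'
def rel():
    c=imaging.camera("top");r=fitbox(c);M=np.array([601,232.4]);u=np.array([-.094,.9956]);v=np.array([.9956,.094])
    s=monitor.read_state();p=s["eef_pos"][:2];b=np.array(r[0])
    print("box->mat u,v",((M-b)@u).round(1),((M-b)@v).round(1)," tcp->box u,v",((b-p)@u).round(1),((b-p)@v).round(1),np.round(s["wrist_force"],1))
    return c
E
python3 - <<'E'
from h import *
go(499,-192,27,95.4);c=rel()
s=imaging.camera("scene")
for t in("spool_red","spool_blue"):
  for q in find_in(s,t)[:2]:print(t,q["p"],np.round(q["rect"]),at(s,q["rect"][:2],52).round())
E
```

```text
now [488.4 -73.1  28.1] 95.4 t 22.57 gap 74.5 -> move [-119.4   -0.7    1.1    0. ]
box p 0.59 [array([637.5, 433.7]), array([90.9, 85.2]), np.float64(1.9)]
box->mat u,v -197.0 -55.2  tcp->box u,v 490.4 196.1 [ 1.7 -5.1  3.5]
spool_red 0.74 [298. 184.  11.  21.] [444. -29.  52.]
spool_red 0.64 [213. 130. 159. 126.] [ 502. -382.   52.]
spool_blue 0.6 [288. 207.  15.  15.] [512.  30.  52.]
```

Emit:
arm_command([
  [0.8, 2, 0, 0, 0],
  [0.8, 5, 0, 0, 0],
  [0.8, 10, 0, 0, 0],
  [0.8, 17, 0, 0, 0],
  [0.8, 25, 0, 0, 0],
  [0.8, 34, 0, 0, 0],
  [0.8, 43, 0, 0, 0],
  [0.8, 52, 0, 0, 0],
  [0.8, 61, 0, 0, 0],
  [0.8, 70, 0, 0, 0],
  [0.8, 79, 0, 0, 0],
  [0.8, 88, 0, 0, 0],
  [0.8, 97, 0, 0, 0],
  [0.8, 106, 0, 0, 0],
  [0.8, 115, 0, 0, 0],
  [0.8, 124, 0, 0, 0],
  [0.8, 131, 0, 0, 0],
  [0.8, 136, 0, 0, 0],
  [0.8, 139, 0, 0, 0],
  [0.8, 140, 0, 0, 0],
])

```text
clock: 25.32
eef_pos: [474.9, 66.4, 28.0]
eef_rot: [3.141, 0.001, 1.666]
wrist_force: [0.8, -8.4, 6.9]
finger_gap: 75.5
finger_force: 4.1
```

```bash
python3 - <<'E'
s=open("h.py").read()
s=s.replace('q=trace(c,"bead_box")[0];','L=trace(c,"bead_box");L=[q for q in L if 1500<q["region"].sum()<4500 and at(c,q["rect"][:2],30)[0]<640 and at(c,q["rect"][:2],30)[1]<330];\n    if not L: print("no box"); return ((0,0),(0,0),0)\n    q=L[0];')
open("h.py","w").write(s)
E
python3 - <<'E'
from h import *
go(499,-192,27,95.4);c=rel()
s=imaging.camera("scene")
for t in("spool_red","spool_blue"):
  for q in find_in(s,t)[:1]:print(t,q["p"],np.round(q["rect"]),at(s,q["rect"][:2],52).round())
E
```

```text
now [474.9  66.4  28. ] 95.4 t 25.32 gap 75.5 -> move [-259.6   -0.5    1.     0. ]
no box
box->mat u,v 174.9 620.2  tcp->box u,v -21.6 -479.1 [ 1.4 -5.9  4.9]
spool_red 0.67 [336. 213.  14.  23.] [435. 108.  52.]
```

Emit:
arm_command([
  [0.8, 2, 0, 0, 0],
  [0.8, 5, 0, 0, 0],
  [0.8, 10, 0, 0, 0],
  [0.8, 17, 0, 0, 0],
  [0.8, 25, 0, 0, 0],
  [0.8, 34, 0, 0, 0],
  [0.8, 43, 0, 0, 0],
  [0.8, 52, 0, 0, 0],
  [0.8, 61, 0, 0, 0],
  [0.8, 70, 0, 0, 0],
  [0.8, 78, 0, 0, 0],
  [0.8, 84, 0, 0, 0],
  [0.8, 88, 0, 0, 0],
  [0.8, 90, 0, 0, 0],
  [0.8, 90, 0, 0, 0],
  [0.8, 80, 0, 0, 0],
  [0.8, 50, 0, 0, 0],
  [0.8, 20, 0, -60, 0],
  [0.8, -40, 0, -120, 0],
  [0.8, -80, 0, -120, 0],
])

```text
clock: 28.08
eef_pos: [482.5, -14.1, 149.9]
eef_rot: [3.139, 0.0, 1.667]
wrist_force: [0.8, -1.0, -0.3]
finger_gap: 74.9
finger_force: 0.0
```

Run:
```python
from h import *
go(400,60,150,95.4);c=rel();save(c,"t7")
s=imaging.camera("scene");save(s,"s7")
for t in("spool_red","spool_blue"):
  for q in find_in(s,t)[:1]:print(t,q["p"],np.round(q["rect"]),at(s,q["rect"][:2],52).round())
for q in trace(s,"bead_box")[:1]:print(q["p"],q["rect"],[np.round(v,1) for v in rect_at(s,q["region"],34)])
```

```text
now [482.5 -14.1 149.9] 95.5 t 28.07 gap 74.9 -> move [ 81.7 -75.   -0.1   0.1]
box p 0.97 [array([460.6, 220.5]), array([141.7, 110.7]), np.float64(0.2)]
box->mat u,v -1.3 140.9  tcp->box u,v 238.7 0.2 [ 0.7 -0.6 -0.5]
spool_red 0.7 [366. 234.  16.  24.] [424. 198.  52.]
spool_blue 0.81 [362. 263.  22.  20.] [487. 258.  52.]
0.74 [357.0, 263.6, 83.8, 66.2] [array([471.5, 245. ]), array([160.3, 156.4]), np.float64(3.8)]
```

Run:
```python
from h import *
go(371,213,150,185.4)
```

```text
now [481.6 -12.2 146.7] 95.4 t 28.38 gap 75.0 -> move [234.7 -88.7  -3.3 -90. ]
```

Emit:
arm_command([
  [0.6, 234.7, -88.7, 0, -90],
  [0.6, 234.7, -88.7, 0, -90],
  [0.6, 234.7, -88.7, 0, -90],
  [0.6, 234.7, -88.7, 0, -90],
  [0.6, 234.7, -88.7, 0, -90],
  [0.6, 234.7, -88.7, 0, -90],
  [0.6, 234.7, -88.7, 0, -90],
  [0.6, 234.7, -88.7, 0, -90],
  [0.6, 234.7, -88.7, 0, -90],
  [0.6, 234.7, -88.7, 0, -90],
  [0.6, 234.7, -88.7, 0, -90],
])

```text
clock: 29.75
eef_pos: [371.2, 212.8, 147.1]
eef_rot: [-3.141, -0.001, -3.048]
wrist_force: [-0.2, 0.2, 0.4]
finger_gap: 56.3
finger_force: 0.0
```

Run:
```python
from h import *
go(371,213,27,185.4)
s=imaging.camera("scene");c=imaging.camera("wrist")
for q in trace(c,"bead_box")[:1]:print(q["p"],q["rect"],[np.round(v,1) for v in rect_at(c,q["region"],34)])
for q in trace(c,"hook_handle")[:1]:print(q["p"],q["rect"],[np.round(v,1) for v in rect_at(c,q["region"],20)])
```

```text
now [371.2 212.8 147.1] -174.6 t 29.75 gap 56.3 -> move [  0.2   0.2 120.1  -0. ]
0.87 [277.8, 306.8, 142.0, 154.5] [array([430.8, 220.9]), array([ 96.4, 113.8]), np.float64(5.5)]
0.69 [113.9, 167.7, 227.8, 54.2] [array([345.8,  79.1]), array([176.4,  26.7]), np.float64(87.0)]
```

Emit:
arm_command([
  [0.6, 0, 0, 50, 0],
  [0.6, 0, 0, 100, 0],
  [0.6, 0, 0, 120, 0],
  [0.6, 0, 0, 120, 0],
  [0.6, -4, 0, 120, 0],
  [0.6, -8, 0, 120, 0],
  [0.6, -12, 0, 120, 0],
  [0.6, -16, 0, 120, 0],
  [0.6, -20, 0, 120, 0],
  [0.6, -25, 0, 120, 0],
  [0.6, -31, 0, 120, 0],
  [0.6, -38, 0, 120, 0],
  [0.6, -46, 0, 120, 0],
  [0.6, -54, 0, 120, 0],
  [0.6, -62, 0, 120, 0],
  [0.6, -70, 0, 120, 0],
  [0.6, -77, 0, 120, 0],
  [0.6, -82, 0, 120, 0],
  [0.6, -85, 0, 120, 0],
  [0.6, -85, 0, 120, 0],
])

```text
clock: 32.45
eef_pos: [456.1, 220.4, 27.6]
eef_rot: [-3.141, -0.001, -3.047]
wrist_force: [-3.7, -0.1, 3.7]
finger_gap: 56.4
finger_force: 2.1
```

Run:
```python
from h import *
go(523,225,27,185.4);c=rel()
s=imaging.camera("scene")
for t in("spool_red","spool_blue"):
  for q in find_in(s,t)[:1]:print(t,q["p"],np.round(q["rect"]),at(s,q["rect"][:2],52).round())
```

```text
now [456.1 220.4  27.6] -174.6 t 32.45 gap 56.4 -> move [-67.   -1.7   0.6   0. ]
no box
box->mat u,v 174.9 620.2  tcp->box u,v -176.6 -474.8 [-5.1 -0.7  3.5]
spool_red 0.76 [340. 249.  14.  22.] [499. 203.  52.]
spool_blue 0.73 [333. 279.  16.  19.] [560. 258.  52.]
```

Emit:
arm_command([
  [0.6, -2, 0, 0, 0],
  [0.6, -5, 0, 0, 0],
  [0.6, -10, 0, 0, 0],
  [0.6, -17, 0, 0, 0],
  [0.6, -25, 0, 0, 0],
  [0.6, -33, 0, 0, 0],
  [0.6, -41, 0, 0, 0],
  [0.6, -49, 0, 0, 0],
  [0.6, -56, 0, 0, 0],
  [0.6, -61, 0, 0, 0],
  [0.6, -64, 0, 0, 0],
  [0.6, -65, 0, 0, 0],
  [0.6, -65, 0, 0, 0],
  [0.6, -50, 0, 0, 0],
  [0.6, -20, 0, -30, 0],
  [0.6, 10, 0, -90, 0],
  [0.6, 40, 80, -150, 0],
  [0.6, 60, 140, -150, 0],
  [0.6, 60, 200, -150, 0],
  [0.6, 60, 250, -150, 0],
])

```text
clock: 35.2
eef_pos: [375.9, 443.4, 177.6]
eef_rot: [3.14, 0.002, -3.047]
wrist_force: [1.3, 0.0, 0.4]
finger_gap: 56.3
finger_force: 0.0
```

Run:
```python
from h import *
go(523,225,27,185.4);c=rel()
for q in trace(c,"mat")[:1]:print([np.round(v,1) for v in rect_at(c,q["region"],1)])
s=imaging.camera("scene")
for n,z in dict(spool_red=52,spool_blue=52,button_jar=40,water_cup=40,tape_roll=12,glue_gun=60,pull_hook=12,bead_box=34).items():
  for q in trace(s,n)[:1]:print(n,q["p"],np.round(q["rect"]),at(s,q["rect"][:2],z).round())
o=np.hstack([cv2.resize(c["img"][120:320,90:350],(400,308)),cv2.resize(s["img"][150:420,230:490],(400,415))[:308] if 0 else cv2.resize(s["img"][200:400,230:490],(400,308))])
cv2.imwrite("pics/fin.png",cv2.resize(o[:,:,::-1],None,fx=1,fy=1))
```

```text
now [375.9 443.4 177.6] -174.6 t 35.2 gap 56.3 -> move [-125.8 -231.3  150.6    0. ]
box p 0.85 [array([596. , 233.8]), array([144.5, 110.2]), np.float64(0.3)]
box->mat u,v -1.8 4.8  tcp->box u,v -231.6 200.2 [ 0.2 -0.1 -1.1]
[array([600.7, 232.4]), array([179.8, 230.4]), np.float64(5.3)]
spool_red 0.82 [318. 263.  17.  21.] [559. 207.  52.]
spool_blue 0.67 [213. 131. 161. 121.] [ 505. -377.   52.]
button_jar 0.93 [438. 259.  43.  46.] [343. 329.  40.]
water_cup 0.65 [439. 319.  45.  53.] [453. 430.  40.]
tape_roll 0.69 [332. 315.  22.  24.] [593. 302.  12.]
glue_gun 0.91 [359. 360.  59. 120.] [634. 419.  60.]
pull_hook 0.8 [348. 202.  68.  57.] [355.  61.  12.]
bead_box 0.93 [309. 297.  92.  73.] [614. 256.  34.]
```

View pics/fin.png

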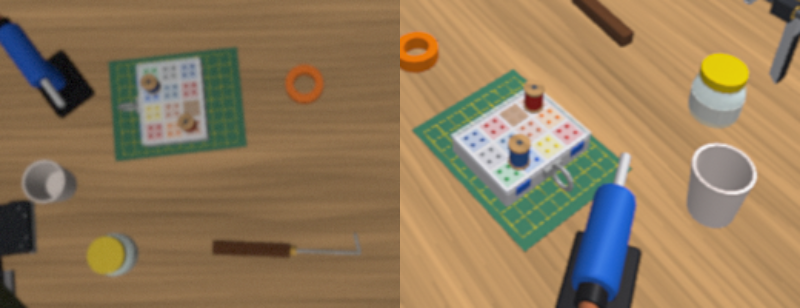

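The box sits centred and square on the mat (left-panel corners about (137,62)-(207,142)). Both spools are standing, the hook lies clear, and the bystanders haven't moved. I'm handing the job in.

```bash
python3 -c "
from cell import job
print(job.sign_off())"
```

```text
the job is handed in; nothing more can be done
None
```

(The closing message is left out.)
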